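# Clamp a stoppered test tube under the sprung roller of a labelling jig

## Task

Take the test tube with the black stopper from its rest and, round end first, slide it along the trough of the aluminium jig so that it pushes the sprung roller arm up and slips beneath it. Press the round end home against the end stop, firmly but gently (about 8 newtons, for half a second; it is glass, never 20), then let go so that it lies in the trough touching the stop, with the roller bearing down on it. Leave the open tube and the other things alone.

Things in the scene. Friction and masses are not known exactly. Their poses are not given: they have to be found in the camera images.
- tube: glass test tube with black stopper, to be clamped: 176 mm long, 20.5 mm diameter, 40 g. Origin at the outside of its round end, on the axis; z runs along the tube to the stopper (black, about the last 25 mm). Starts lying level in one of two white rests (varies), axis 46 mm above the worktop, round end to the left (+y). Free to be gripped across, e.g. 120 mm from the round end.
- tube_tip (a point): the outside of the tube's round end, on its axis (the same point as the tube's origin)
- open_tube: the other test tube, 152 mm long, without a stopper, in the other white rest; leave it alone
- jig: aluminium jig, fixed, 160 x 56 mm base. x points along the trough, the way the tube is pushed (roughly +y of the robot), z up; origin on the worktop below the roller. V trough from x = -45 mm (open entry) to +22 mm; a tube lying in it has its axis at y = 0, z = 46 mm. Nothing is higher than 75 mm; the arm's pivot is at x = 92 mm, z = 62 mm. Worktop before the entry is free.
- end_stop: end stop beyond the trough: a carriage clamped on a rail, with a white buffer 14 mm wide, 18 mm high as its face, on the axis of a tube in the trough. This origin is only the rail's near end (jig x = 25 mm, z = 46 mm): the face stands 0 to 25 mm beyond it, where is not told and must be felt. The buffer is sprung, about 5 N per mm, and hard after 4 mm.
- hold_arm (a joint): sprung hold-down arm that carries the roller: 0 rad at rest, grows as the roller is lifted; about 0.10 rad with the tube beneath it. A spring presses the roller down with about 3 N at rest and 5 N on the tube.
- roller: free-turning black rubber roller on the arm, 20 mm diameter, 14 mm wide. Origin at its centre: at rest at jig x = 0, z = 57 mm. A tube pushed along the trough meets it with its tip at about jig x = -7 mm and lifts it, against about 4 to 9 N, until the tip is at x = +10 mm; then it slides to the stop against 2 to 8 N of friction.
- label_roll: roll of label tape lying flat, 68 mm diameter, 20 mm high; leave it alone
- weighing_cup: small white porcelain cup, 36 mm diameter, 29 mm high; leave it alone
- dropper_bottle: amber dropper bottle with black teat, 37 mm diameter, 102 mm high; leave it alone
- rest_a: white rest in which the stoppered tube starts: 120 x 44 mm foot, 8 mm thick, with two V posts under the tube about 50 and 153 mm from its round end; free space between the posts. Fixed.
There are look-alikes about, which are no part of the job. What is shaped like the jig but blue is not meant.

How it is judged:
On the way, in this order (a step that is already met when the one before it is completed fails the run):
1. the tube has pushed the sprung arm up and is under its roller (value of joint hold_arm above 0.07 rad and contact force between tube and roller above 1 N), for 0.1 s.
2. the round end is pressed against the end stop with 4 to 15 N for 0.3 s (contact force between tube and end_stop between 4 and 15 N and contact force between tube and roller above 1 N), for 0.3 s.
At the end, for the whole second after the job is handed in: The stoppered tube lies still in the trough, parallel to it within 0.06 rad, its round end still touching the end stop (over 0.3 N), the arm raised 0.08 to 0.13 rad and its roller bearing on the tube with more than 2 N (contact force between tube and end_stop above 0.3 N and x of tube_tip in the frame of end_stop above -0.003 m and angle between the z axis of tube and the x axis of jig, either way round below 0.06 rad and value of joint hold_arm between 0.08 and 0.13 rad and contact force between tube and roller above 2 N and linear speed of tube below 0.01 m/s).
It fails at once if the glass is pressed against the end stop with more than 20 N (contact force between tube and end_stop above 20 N).
It fails at once if the glass is crushed against the jig as a whole with more than 60 N (contact force between tube and jig above 60 N).
It fails at once if the open tube is moved more than 20 mm (distance of open_tube from where it was at the start of the episode above 0.02 m).
It fails at once if another thing is moved more than 20 mm (distance of any of label_roll, weighing_cup, dropper_bottle from where it was at the start of the episode above 0.02 m).
It also fails if it takes over 64 s, if anything falls off the work surface, if the arm or the gripper's body presses on something with over 40 N, if the wrist force passes 120 N, or if a joint passes its speed limit or range.

## Robot

A 7-joint arm with a two-finger parallel gripper is mounted at the origin on a cart in front of the work surface, level with it; the furniture and walls round the work are solid. World frame = base frame: x ahead of the robot, y to its left, z up, the work surface at z = 0. Lengths are in m, angles in rad, forces in N, time in s.
With the tool pointing down it reaches from about 0.4 to 0.85 m from the base axis. Payload 10.4 kg.
Tool frame: the origin (TCP) lies midway between the tips of the shut fingers; the grasp point (between the pads) lies 19 mm behind it; z points along the fingers, y is the line along which they close (so a half turn about z gives the same grasp; the last joint's range is limited). The gripper opens to 85 mm and grips with 20 to 120 N. Pads are 22 mm wide; open, the fingers measure 114 mm over their backs; the gripper's body (76 mm by 85 mm) begins 54 mm behind the grasp point. The pads swing forward as they close: fully open they stand 13 mm farther back than shut.
Start: joints at [1.279, 0.332, -0.065, 1.46, 0.022, 1.35, -0.088], TCP at [0.166, -0.603, 0.231] pointing down, gripper open.
Joint ranges: [-2.6, 2.6], [-0.5, 2.12], [-1.47, 1.34], [0.16, 2.42], [-1.27, 4.41], [0.06, 2.06], [-2.6, 2.6]. Speed limits (rad/s): [2.22, 2.22, 2.79, 2.79, 3.14, 3.14, 3.14].

## Interface

Orientations are given as a unit quaternion [x, y, z, w].
In Python, from workcell import get_obs, camera, camera_params, hand_in gives the robot as it stands.
- The arm moves only by the tool carry_out, never from a script. Its argument "commands" is a list that holds one entry, the list of rows, each a list of 6 numbers: the shift along the tool's x, y, z in units of 40 mm (1.0 is 40 mm), then the turn, a rotation vector about the tool's x, y, z in units of 6 degrees (1.0 is 6 degrees). In form: [[[x, y, z, ax, ay, az], ...]]. A call has 1 to 20 rows; each row shifts and turns the commanded pose from where the row before left it, along the tool's axes as they then stand; what a row does not reach is not made up. A row lasts 1/12 s, in which the tool goes at most 41.7 mm and 7.16 degrees, less where a joint would pass 70% of its speed; a pose out of reach is approached as far as the arm can. A call is refused whole if a number of a shift passes 1 or a number of a turn 1, either way. A call with a gripper value outside its range is refused whole. "hand" is the closure, from -1 (fully open) to 1 (shut), set as the call begins (left out, the last holds). The fingers move at their own pace and stop on an object; "force" is the grip in N (left out, the last holds). Time passes only in rows, so rows that do not move let the fingers close. It gives the time, the measured TCP pose, the force, the opening and the grip force at its end, in the units of the state.
- get_obs(): the state, without advancing time (a new reading comes with each control period).
- camera(name): name is "side" or "top" or "wrist"; returns the picture (480x640x3 uint8, red, green, blue); there is no depth.
- camera_params(name): a dict with "mtx" (3x3 intrinsics, pixels), "R" (3x3) and "t" (3): a world point X has camera coordinates R X + t. Camera axes: x right, y down, z forward; pixel columns grow to the right and rows downward; lengths in m; the calibration is good to about 2 mm. A picture is of the moment at which its call begins: read the wrist's pose just before it. camera_params takes no time and is no camera call; for the wrist camera it gives the pose at the moment of the call.
- hand_in(): hands the job in; it is judged then, once.
The state is a dict: "clock": time; "joint_pos": joint angles; "joint_velocities": joint speeds; "tau": joint torques, N m; "position": TCP position; "ee_rot": TCP orientation; "ft_force": force on the tool from outside, world axes, zero at the start; "torque": the same for the moment, N m; "grip_width": opening from 0.0 (shut) to 1.0 (fully open); "grasp_force": force on a finger pad.
Only numpy, scipy, OpenCV 4.12 (cv2) and the standard library are available. Lean on these libraries where they do the work, as an engineer would, in place of code of your own. Each camera call takes 0.05 s, during which the arm holds its last target. There are 200 camera calls.

## Working session

There is one attempt and no reset: what is moved stays moved. The work goes in short steps, Python scripts to look and compute and a tool call to move; the robot and the scene stay as the last step left them, time stands still between calls to the robot, and variables do not carry over. Pictures are saved under pics/ and viewed, at most 10 in all, crops included, and the job is handed in when it is done.

Besides the shell and the picture viewer there is one more tool, called after ">>>" as name([rows], argument=value, ...), one row to a line, values as JSON. carry_out: Moves the arm, as the interface text tells. Its arguments: {"type":"object","properties":{"commands":{"type":"array"},"hand":{"type":"number"},"force":{"type":"number"}},"required":["commands"]}

```bash
mkdir -p pics; ls; cat > h.py <<'E'
import numpy as np, cv2
from workcell import get_obs, camera, camera_params, hand_in
from scipy.spatial.transform import Rotation as Ro
def ray(P,u,v):
    d=P["R"].T@np.linalg.solve(P["mtx"],[u,v,1.]); c=-P["R"].T@P["t"]; return c,d
def onz(P,u,v,z):
    c,d=ray(P,u,v); return c+d*(z-c[2])/d[2]
def proj(P,X):
    q=P["mtx"]@(np.array(P["R"])@X+P["t"]); return q[:2]/q[2]
E
cat > a.py <<'E'
from h import *
for n in("top","side"):
    im=camera(n); cv2.imwrite(f"pics/{n}0.png",im[:,:,::-1]); P=camera_params(n); print(n,-P["R"].T@P["t"])
    cv2.imwrite(f"raw_{n}.png",im[:,:,::-1])
o=get_obs(); print(o)
E
python3 a.py
```

```text
pics
top [ 2.46313936e-01 -6.41982259e-04  1.18064677e+00]
side [0.04022617 0.83725067 0.73666159]
{'clock': 0.1, 'joint_pos': array([ 1.27940421,  0.33281565, -0.06472746,  1.46088679,  0.02159777,
        1.34991033, -0.088502  ]), 'joint_velocities': array([-0.00141436, -0.00114412,  0.0012667 , -0.00308442,  0.00070231,
        0.00170567, -0.00062038]), 'tau': array([ 1.35048907e-03, -6.26746058e+01,  4.91925096e-02, -3.92433929e+01,
        1.63218618e-02,  7.10002903e-03, -3.16172100e-05]), 'position': array([ 0.16589789, -0.60221297,  0.23057714]), 'ee_rot': array([ 9.90979316e-01,  1.34013270e-01, -1.13582569e-04, -6.52485837e-04]), 'ft_force': array([ 0.15236877, -0.0297231 ,  0.09414085]), 'torque': array([-0.02344559, -0.01641557, -0.02437969]), 'grasp_force': 0.0, 'grip_width': 1.0029372366627596}
```

View pics/top0.png

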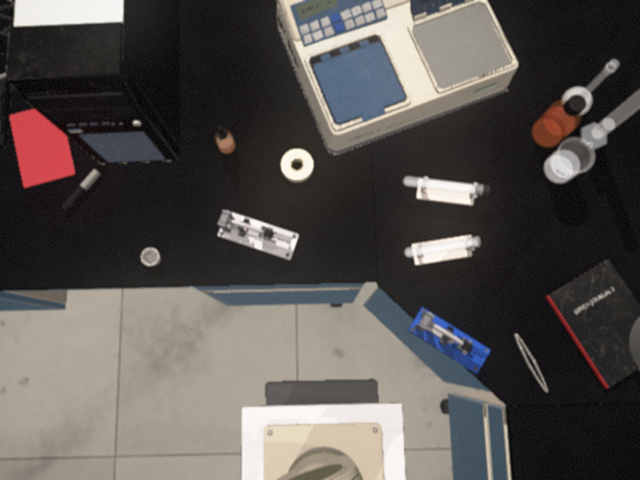

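View pics/side0.png

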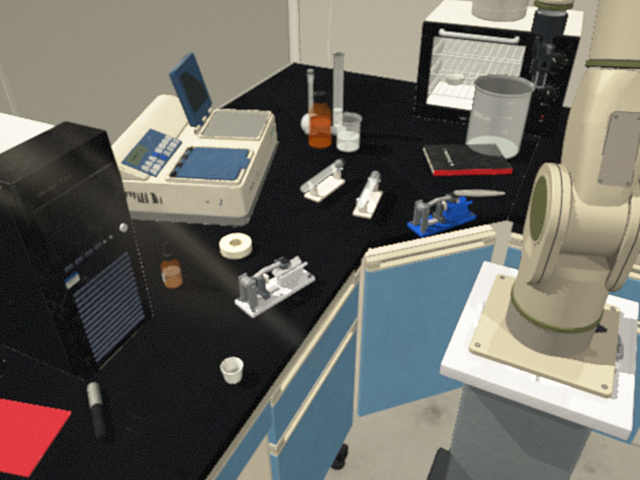

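Top view: the jig (aluminium) is at about (258,234) and the blue look-alike at (450,340). There are two tubes: upper (445,190), with what looks like a dark stopper at (485,190), and lower (443,250), which looks open. I'll check with a close crop.

```bash
python3 - <<'E'
from h import *
im=cv2.imread("raw_top.png")
a=cv2.resize(im[165:275,395:500],None,fx=5,fy=5,interpolation=cv2.INTER_CUBIC)
b=cv2.resize(im[200:270,208:308],(525,367),interpolation=cv2.INTER_CUBIC)
c=cv2.convertScaleAbs(a,alpha=1.5,beta=15)
c=cv2.resize(c,(400,420)); b=cv2.resize(b,(400,280))
o=np.zeros((420,800,3),np.uint8); o[:,:400]=c; o[:280,400:]=b
cv2.imwrite("pics/crop1.png",o)
P=camera_params("top")
g=cv2.cvtColor(im,cv2.COLOR_BGR2HSV)
m=((g[:,:,2]>90)&(g[:,:,1]<60)).astype(np.uint8)
for x0,y0,x1,y1,z in((395,165,500,210,.008),(395,225,500,275,.008),(208,200,308,270,.01)):
    s=np.zeros_like(m); s[y0:y1,x0:x1]=m[y0:y1,x0:x1]
    cs=cv2.findContours(s,0,2)[0]; q=max(cs,key=cv2.contourArea)
    r=cv2.minAreaRect(q); bx=cv2.boxPoints(r); print(r); print(np.array([onz(P,*p,z) for p in bx]).round(4))
for p in((150,257),(297,165),(226,142)): print(p,onz(P,*p,0.015).round(3))
E
```

```text
((442.3352355957031, 190.04022216796875), (80.7407455444336, 24.226194381713867), 6.842772960662842)
[[ 0.5713 -0.1767  0.008 ]
 [ 0.624  -0.1855  0.008 ]
 [ 0.5988 -0.3543  0.008 ]
 [ 0.5465 -0.3442  0.008 ]]
((442.4743347167969, 249.523681640625), (23.380762100219727, 77.0964584350586), 81.08507537841797)
[[ 0.471  -0.1754  0.008 ]
 [ 0.4926 -0.3354  0.008 ]
 [ 0.4437 -0.3392  0.008 ]
 [ 0.4224 -0.1804  0.008 ]]
((256.5, 234.0), (81.2705307006836, 28.776723861694336), 18.434947967529297)
[[0.4991 0.2169 0.01  ]
 [0.5572 0.1986 0.01  ]
 [0.4983 0.0378 0.01  ]
 [0.4413 0.0575 0.01  ]]
(150, 257) [0.454 0.346 0.015]
(297, 165) [0.645 0.041 0.015]
(226, 142) [0.7   0.192 0.015]
```

View pics/crop1.png

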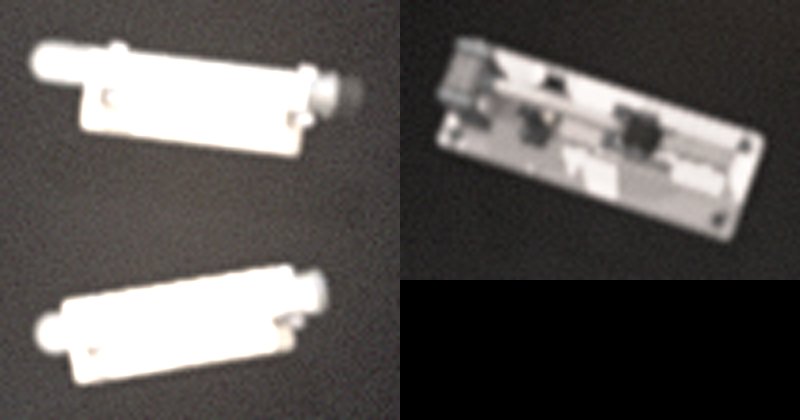

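The crop shows the upper tube, with its round end at about (403,181) and a black stopper ending at about (490,190), so that is the one to take. The lower tube (443,250) is open. The black roller sits at about (268,232).

```bash
cat >> h.py <<'E'
def go(xyz,ang,n=None):
    "rows (units) from the present pose to TCP xyz, pointing down, tool x at angle ang deg; prints shift in tool axes and turn"
    o=get_obs(); R=Ro.from_quat(o["ee_rot"]); a=np.radians(ang)
    T=Ro.from_matrix(np.array([[np.cos(a),np.sin(a),0],[np.sin(a),-np.cos(a),0],[0,0,-1]]).T)
    d=R.inv().apply(np.array(xyz)-o["position"])/.04; t=np.degrees((R.inv()*T).as_rotvec())/6
    dt=T.inv().apply(np.array(xyz)-o["position"])/.04
    print("pos",o["position"].round(4),"t",o["clock"],"shift(now axes)",d.round(3),"shift(final axes)",dt.round(3),"turn",t.round(3))
E
python3 - <<'E'
from h import *
P=camera_params("top")
a=onz(P,403.4,181.3,.046);b=onz(P,490.3,190,.046);print(a,b,np.linalg.norm(a-b))
u=(a-b)/np.linalg.norm(a-b); ang=np.degrees(np.arctan2(u[1],u[0])); g=a-.12*u; print(ang,g)
print("roller",onz(P,268,232.5,.066))
W=camera_params("wrist"); o=get_obs(); R=Ro.from_quat(o["ee_rot"]).as_matrix()
c=-W["R"].T@W["t"]; print("cam in tool",R.T@(c-o["position"]), "axes",(R.T@W["R"].T).round(2), W["mtx"])
go([g[0],g[1],.2],ang)
E
```

```text
[ 0.59449813 -0.17802077  0.046     ] [ 0.5718685  -0.35483917  0.046     ] 0.17826061232345988
82.70680094009862 [ 0.57926451 -0.29704991  0.046     ]
roller [0.48914459 0.09851    0.066     ]
cam in tool [ 0.0664867  -0.00123789 -0.14134459] axes [[-0.   -0.97 -0.26]
 [ 1.   -0.   -0.  ]
 [-0.   -0.26  0.97]] [[409.18923847   0.         313.03027588]
 [  0.         409.18923847 233.15352882]
 [  0.           0.           1.        ]]
pos [ 0.1659 -0.6022  0.2306] t 0.1 shift(now axes) [11.989 -4.609  0.77 ] shift(final axes) [8.879 9.282 0.764] turn [-1.1000e-02 -7.0000e-03 -1.1217e+01]
```

>>> carry_out([
  [[0.86, -0.33, 0.05, 0, 0, 0], [0.86, -0.33, 0.05, 0, 0, 0], [0.86, -0.33, 0.05, 0, 0, 0], [0.86, -0.33, 0.05, 0, 0, 0], [0.86, -0.33, 0.05, 0, 0, 0], [0.86, -0.33, 0.05, 0, 0, 0], [0.86, -0.33, 0.05, 0, 0, 0], [0.86, -0.33, 0.05, 0, 0, 0], [0.86, -0.33, 0.05, 0, 0, 0], [0.86, -0.33, 0.05, 0, 0, 0], [0.86, -0.33, 0.05, 0, 0, 0], [0.86, -0.33, 0.05, 0, 0, 0], [0.86, -0.33, 0.05, 0, 0, 0], [0.86, -0.33, 0.05, 0, 0, 0], [0, 0, 0, 0, 0, -0.94], [0, 0, 0, 0, 0, -0.94], [0, 0, 0, 0, 0, -0.94], [0, 0, 0, 0, 0, -0.94], [0, 0, 0, 0, 0, -0.94], [0, 0, 0, 0, 0, -0.94]],
], hand=-1)

```text
clock: 1.77
position: [0.581, -0.2964, 0.2028]
ee_rot: [0.908, 0.419, -0.0, -0.0]
ft_force: [0.4, -0.1, 0.1]
grip_width: 1.001
grasp_force: 0.0
```

>>> carry_out([
  [[0, 0, 0, 0, 0, -0.94], [0, 0, 0, 0, 0, -0.94], [0, 0, 0, 0, 0, -0.94], [0, 0, 0, 0, 0, -0.94], [0, 0, 0, 0, 0, -0.94], [0, 0, 0, 0, 0, -0.88], [0, 0, 0, 0, 0, 0], [0, 0, 0, 0, 0, 0]],
])

```text
clock: 2.43
position: [0.581, -0.2965, 0.2029]
ee_rot: [0.752, 0.66, -0.0, -0.0]
ft_force: [0.5, -1.1, 0.2]
grip_width: 1.005
grasp_force: 0.0
```

```bash
python3 - <<'E'
from h import *
W=camera_params("wrist"); im=camera("wrist"); cv2.imwrite("pics/w1.png",im[:,:,::-1])
g=np.array([.5793,-.2970]);go([*g,.2],82.7)
a=np.array([.5945,-.178,.046]);b=np.array([.5719,-.3548,.046]); print(proj(W,a),proj(W,b))
np.savez("w1.npz",im=im,R=W["R"],t=W["t"],mtx=W["mtx"])
E
```

```text
pos [ 0.5811 -0.2965  0.203 ] t 2.4833 shift(now axes) [-0.018 -0.043  0.076] shift(final axes) [-0.018 -0.043  0.076] turn [-0.004 -0.002 -0.029]
[309.79604534  42.58857768] [310.96540541 289.66373614]
```

View pics/w1.png

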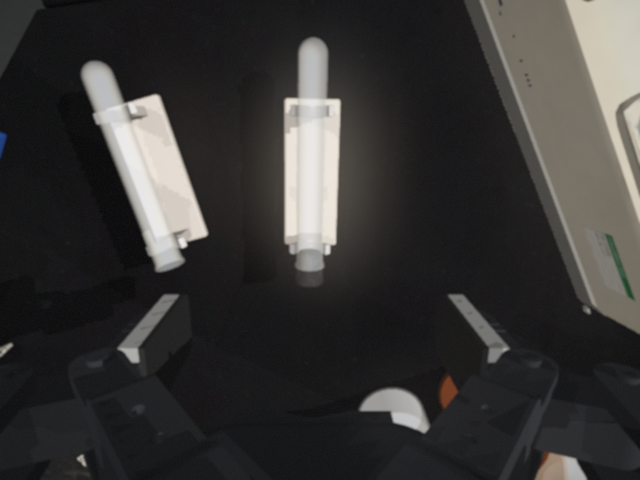

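The wrist view shows the stoppered tube, tip at (313,38) and black stopper end at (310,286), within 2 mm of the prediction. Next I'll look at the jig from close by.

```bash
python3 - <<'E'
from h import *
W=np.load("w1.npz"); W={k:W[k] for k in W.files}
a=onz(W,313,38,.046);b=onz(W,310,286,.046);print(a,b,np.linalg.norm(a-b))
im=W["im"]; g=cv2.cvtColor(im,cv2.COLOR_RGB2GRAY)
# tip part
m=(g[36:92,285:345]>60); 
for r in range(50,92,10):
    c=np.where(g[r,285:345]>70)[0]+285; print(r,c.min(),c.max())
go([.475,.061,.203],70)
E
```

```text
[ 0.59699799 -0.17547815  0.046     ] [ 0.57155555 -0.35164821  0.046     ] 0.17799776758622124
50 298 327
60 298 328
70 297 328
80 297 328
90 297 327
pos [ 0.5811 -0.2965  0.203 ] t 2.4833 shift(now axes) [ 8.517e+00 -3.792e+00  4.000e-03] shift(final axes) [ 7.492e+00 -5.549e+00  1.000e-03] turn [-4.000e-03 -2.000e-03  2.088e+00]
```

>>> carry_out([
  [[0.774, -0.345, 0, 0, 0, 0], [0.774, -0.345, 0, 0, 0, 0], [0.774, -0.345, 0, 0, 0, 0], [0.774, -0.345, 0, 0, 0, 0], [0.774, -0.345, 0, 0, 0, 0], [0.774, -0.345, 0, 0, 0, 0], [0.774, -0.345, 0, 0, 0, 0], [0.774, -0.345, 0, 0, 0, 0], [0.774, -0.345, 0, 0, 0, 0], [0.774, -0.345, 0, 0, 0, 0], [0.774, -0.345, 0, 0, 0, 0], [0, 0, 0, 0, 0, 0.7], [0, 0, 0, 0, 0, 0.7], [0, 0, 0, 0, 0, 0.7], [0, 0, 0, 0, 0, 0], [0, 0, 0, 0, 0, 0], [0, 0, 0, 0, 0, 0]],
])

```text
clock: 3.9
position: [0.4738, 0.0605, 0.2033]
ee_rot: [0.818, 0.575, 0.0, 0.0]
ft_force: [0.2, -0.0, -0.8]
grip_width: 1.0
grasp_force: 0.0
```

```bash
python3 - <<'E'
from h import *
W=camera_params("wrist"); im=camera("wrist"); cv2.imwrite("pics/w2.png",im[:,:,::-1])
np.savez("w2.npz",im=im,R=W["R"],t=W["t"],mtx=W["mtx"]); print(get_obs()["clock"])
E
```

```text
3.95
```

View pics/w2.png

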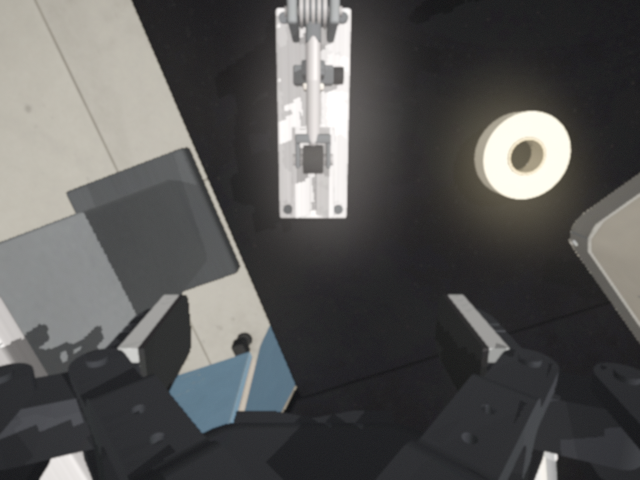

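The wrist view shows the aluminium jig running nearly straight up the picture. Base corners are at about (277,8), (351,8), (279,217) and (348,217). The roller is at (313,159), with the arm above it.

```bash
python3 - <<'E'
from h import *
W=np.load("w2.npz"); W={k:W[k] for k in W.files}
im=W["im"]; g=cv2.cvtColor(im,cv2.COLOR_RGB2GRAY)
rows=[r for r in range(40,216,4)]; L=[];R=[]
for r in rows:
    c=np.where(g[r,260:370]>110)[0]+260; L.append(c.min()); R.append(c.max()+1)
mid=[]
fl=np.polyfit(rows,L,1); fr=np.polyfit(rows,R,1); print(fl,fr,np.std(np.polyval(fl,rows)-L),np.std(np.polyval(fr,rows)-R))
z=.008
f=[]
for r in (40,210):
    a=onz(W,np.polyval(fl,r),r,z);b=onz(W,np.polyval(fr,r),r,z);f.append((a+b)/2);print(a,b,np.linalg.norm(a-b))
u=f[0]-f[1];u/=np.linalg.norm(u);print("angle",np.degrees(np.arctan2(u[1],u[0])))
near=onz(W,313,217.5,z); far=onz(W,313,8,z); print("len",np.linalg.norm(near-far))
d=g[146:174,296:332]<60; ys,xs=np.where(d); print("roller px",xs.min()+296,xs.max()+296,ys.min()+146,ys.max()+146)
cx=(xs.min()+xs.max()+1)/2+296; cy=(ys.min()+ys.max()+1)/2+146
ro=onz(W,cx,cy,.063); print("roller",ro, "lateral vs base axis",np.cross(u[:2],(ro-f[1])[:2]),"along from near edge",(ro-near)@u)
T=np.array([.5970,-.1755]);v=np.array([.143,.990])
T2=T-.12*v
go([*T2,.2],81.8)
E
```

```text
[1.92212826e-02 2.74691755e+02] [-2.22163495e-02  3.52549260e+02] 0.319480386475541 0.3097053752157114
[0.4903223  0.19032085 0.008     ] [0.54451042 0.17078653 0.008     ] 0.057601575926651695
[0.44550825 0.06713096 0.008     ] [0.50010563 0.04745414 0.008     ] 0.05803491340226279
angle 70.10430896580412
len 0.1593556042402326Traceback (most recent call last):
  File "<stdin>", line 15, in <module>
    return umr_minimum(a, axis, None, out, keepdims, initial, where)
ValueError: zero-size array to reduction operation minimum which has no identity
```

```bash
python3 - <<'E'
from h import *
W=np.load("w2.npz"); W={k:W[k] for k in W.files}
im=W["im"]; g=cv2.cvtColor(im,cv2.COLOR_RGB2GRAY)
print(g[159,294:334:1],g[140:180:2,313])
fm=np.array([.47281,.05729]); an=np.radians(70.1); u=np.array([np.cos(an),np.sin(an)])
near=onz(W,313,217.5,.008)[:2]
for cx,cy in((303,159),(323,159),(313,145),(313,172)):
    ro=onz(W,cx,cy,.066)[:2]; print("roller",ro,"lat",np.cross(u,ro-fm),"along from near",(ro-near)@u)
T=np.array([.5970,-.1755]);v=np.array([.143,.990])
T2=T-.12*v
go([*T2,.2],81.8)
E
```

```text
[180 162 149 151 153 151 152 153 140 118 105 104 105 104 104 105 105 107
 107 106 108 107 108 108 107 108 106 108 121 146 161 157 148 148 156 168
 189 211 226 239] [228 213 181 123 104 105 106 107 107 107 107 104 102 102 100  96 124 217
 225 191]
roller [0.48223611 0.10398631] lat 0.007031205436215214 along from near 0.05356698962372027
roller [0.4948872 0.0994265] lat -0.006416527675087939 along from near 0.05358562513605178
roller [0.49168631 0.11037458] lat 0.0003197343967403683 along from near 0.06279045736645647
roller [0.48561072 0.09351993] lat 0.0002955660916623467 along from near 0.04487422308582428
pos [0.4738 0.0605 0.2033] t 3.95 shift(now axes) [-7.445  5.502  0.083] shift(final axes) [-8.401  3.889  0.083] turn [ 0.     0.    -1.937]<stdin>:8: DeprecationWarning: Arrays of 2-dimensional vectors are deprecated. Use arrays of 3-dimensional vectors instead. (deprecated in NumPy 2.0)
```

>>> carry_out([
  [[-0.677, 0.5, 0, 0, 0, 0], [-0.677, 0.5, 0, 0, 0, 0], [-0.677, 0.5, 0, 0, 0, 0], [-0.677, 0.5, 0, 0, 0, 0], [-0.677, 0.5, 0, 0, 0, 0], [-0.677, 0.5, 0, 0, 0, 0], [-0.677, 0.5, 0, 0, 0, 0], [-0.677, 0.5, 0, 0, 0, 0], [-0.677, 0.5, 0, 0, 0, 0], [-0.677, 0.5, 0, 0, 0, 0], [-0.677, 0.5, 0, 0, 0, 0], [0, 0, 0, 0, 0, -0.646], [0, 0, 0, 0, 0, -0.646], [0, 0, 0, 0, 0, -0.646], [0, 0, 0.7, 0, 0, 0], [0, 0, 0.7, 0, 0, 0], [0, 0, 0.5, 0, 0, 0], [0, 0, 0, 0, 0, 0], [0, 0, 0, 0, 0, 0]],
])

```text
clock: 5.53
position: [0.5789, -0.2944, 0.1267]
ee_rot: [0.756, 0.655, -0.0, -0.001]
ft_force: [0.4, 0.0, 1.0]
grip_width: 1.0
grasp_force: 0.0
```

```bash
python3 - <<'E'
from h import *
T=np.array([.5970,-.1755]);v=np.array([.143,.990]); go([*(T-.12*v),.027],81.8)
W=camera_params("wrist"); im=camera("wrist"); cv2.imwrite("pics/w3.png",im[:,:,::-1])
for s in(.03,.06,.12,.17): print(proj(W,[*(T-s*v),.046]).round(1))
E
```

```text
pos [ 0.5789 -0.2944  0.1267] t 5.5333 shift(now axes) [0.003 0.028 2.493] shift(final axes) [0.005 0.024 2.493] turn [-0.017 -0.007 -0.005]
[314.7  76.2]
[314.6 136.7]
[314.6 245.5]
[314.5 325.6]
```

View pics/w3.png

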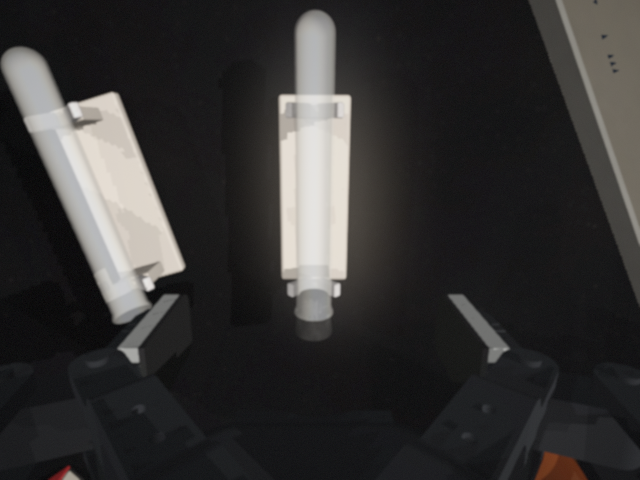

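Tube runs straight at columns 314–315, as predicted, with the stopper end at row 338. I'll descend and grip.

>>> carry_out([
  [[0, 0, 0.5, 0, 0, 0], [0, 0.025, 0.5, 0, 0, 0], [0, 0, 0.5, 0, 0, 0], [0, 0, 0.5, 0, 0, 0], [0, 0, 0.3, 0, 0, 0], [0, 0, 0.19, 0, 0, 0], [0, 0, 0, 0, 0, 0], [0, 0, 0, 0, 0, 0]],
])

```text
clock: 6.25
position: [0.5811, -0.2948, 0.0289]
ee_rot: [0.756, 0.654, 0.0, 0.001]
ft_force: [-0.1, -0.5, -0.1]
grip_width: 0.999
grasp_force: 0.0
```

>>> carry_out([
  [[0, 0, 0, 0, 0, 0], [0, 0, 0, 0, 0, 0], [0, 0, 0, 0, 0, 0], [0, 0, 0, 0, 0, 0], [0, 0, 0, 0, 0, 0], [0, 0, 0, 0, 0, 0], [0, 0, 0, 0, 0, 0], [0, 0, 0, 0, 0, 0], [0, 0, 0, 0, 0, 0], [0, 0, 0, 0, 0, 0], [0, 0, 0, 0, 0, 0], [0, 0, 0, 0, 0, 0]],
], hand=1, force=60)

```text
clock: 7.25
position: [0.5791, -0.2945, 0.028]
ee_rot: [0.756, 0.654, -0.001, -0.001]
ft_force: [-8.2, 2.4, 7.6]
grip_width: 0.221
grasp_force: 58.3
```

>>> carry_out([
  [[0, 0, -0.3, 0, 0, 0], [0, 0, -0.5, 0, 0, 0], [0, 0, -0.6, 0, 0, 0], [0, 0, -0.6, 0, 0, 0], [0, 0, -0.5, 0, 0, 0], [0, 0, 0, 0, 0, 0], [0, 0, 0, 0, 0, 0], [0, 0, 0, 0, 0, 0]],
])

```text
clock: 7.92
position: [0.5802, -0.2945, 0.1275]
ee_rot: [0.756, 0.654, -0.0, -0.0]
ft_force: [-0.0, -0.3, -0.0]
grip_width: 0.222
grasp_force: 58.7
```

```bash
python3 - <<'E'
from h import *
go([.4221,-.0816,.128],70.1); o=get_obs(); print(o["ft_force"],o["torque"],o["grip_width"])
E
```

```text
pos [ 0.5802 -0.2945  0.1275] t 7.9167 shift(now axes) [ 4.7   -4.675 -0.012] shift(final axes) [ 3.658 -5.528 -0.012] turn [-2.000e-03  1.000e-03  1.942e+00]
[-0.02063771 -0.2774572  -0.0050592 ] [ 0.04812068 -0.01946273 -0.02136622] 0.22150248439900405
```

>>> carry_out([
  [[0.47, -0.4675, 0, 0, 0, 0], [0.47, -0.4675, 0, 0, 0, 0], [0.47, -0.4675, 0, 0, 0, 0], [0.47, -0.4675, 0, 0, 0, 0], [0.47, -0.4675, 0, 0, 0, 0], [0.47, -0.4675, 0, 0, 0, 0], [0.47, -0.4675, 0, 0, 0, 0], [0.47, -0.4675, 0, 0, 0, 0], [0.47, -0.4675, 0, 0, 0, 0], [0.47, -0.4675, 0, 0, 0, 0], [0, 0, 0, 0, 0, 0.647], [0, 0, 0, 0, 0, 0.647], [0, 0, 0, 0, 0, 0.647], [0, 0, 0.5, 0, 0, 0], [0, 0, 0.5, 0, 0, 0], [0, 0, 0.5, 0, 0, 0], [0, 0, 0, 0, 0, 0], [0, 0, 0, 0, 0, 0], [0, 0, 0, 0, 0, 0]],
])

```text
clock: 9.5
position: [0.4225, -0.0815, 0.0683]
ee_rot: [0.819, 0.574, 0.0, -0.0]
ft_force: [0.6, -0.8, -0.7]
grip_width: 0.223
grasp_force: 58.8
```

```bash
python3 - <<'E'
from h import *
go([.4221,-.0816,.030],70.1)
o=get_obs();R=Ro.from_quat(o["ee_rot"]).as_matrix();print("toolx ang",np.degrees(np.arctan2(R[1,0],R[0,0])))
T=o["position"]; 
# predicted held tube points
out=[]
for n,(x0,y0,w,h) in (("side",(0,0,0,0)),("top",(0,0,0,0)),("wrist",(0,0,0,0))):
    im=camera(n);P=camera_params(n);np.savez(n+"h.npz",im=im,R=P["R"],t=P["t"],mtx=P["mtx"])
    a=proj(P,T+.12*R[:,0]-.018*R[:,2]);b=proj(P,T-.056*R[:,0]-.018*R[:,2]);print(n,a,b)
    if n=="side": 
        c=(a+b)/2; x,y=int(c[0])-75,int(c[1])-60; out.append(cv2.resize(im[y:y+120,x:x+150],(400,320),interpolation=cv2.INTER_CUBIC)); print(x,y)
    if n=="top":
        x,y=260,200; out.append(cv2.resize(im[y:y+120,x:x+150],(400,320),interpolation=cv2.INTER_CUBIC))
cv2.imwrite("pics/h1.png",np.hstack(out)[:,:,::-1])
E
```

```text
pos [ 0.4225 -0.0815  0.0683] t 9.5 shift(now axes) [-0.006 -0.01   0.957] shift(final axes) [-0.005 -0.01   0.957] turn [ 0.    -0.003  0.003]
toolx ang 70.11547292264345
side [311.08753481 234.3478096 ] [370.40159246 201.65552047]
265 158
top [301.82219813 242.51640364] [388.58232921 271.14474166]
wrist [311.01462829 -89.49255396] [311.85257237 467.14204733]
```

View pics/h1.png

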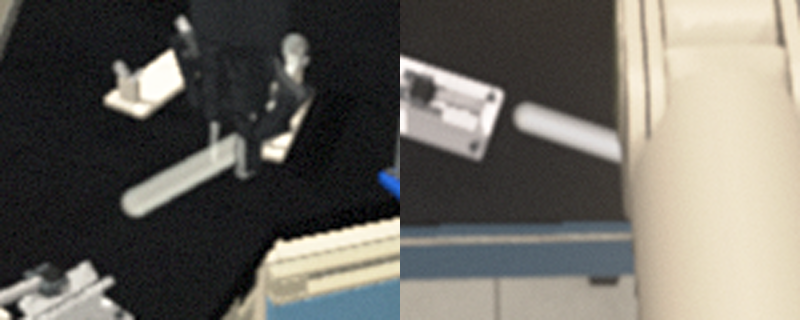

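Held tube's tip is at about (302,243) in the top view and (311,236) in the side view, within about 1 px of prediction and in line with the trough. I'll lower and enter the trough.

>>> carry_out([
  [[0, -0.01, 0.35, 0, 0, 0], [0, 0, 0.35, 0, 0, 0], [0, 0, 0.2, 0, 0, 0], [0, 0, 0.03, 0, 0, 0], [0.15, 0, 0, 0, 0, 0], [0.15, 0, 0, 0, 0, 0], [0.15, 0, 0, 0, 0, 0], [0.15, 0, 0, 0, 0, 0], [0.15, 0, 0, 0, 0, 0], [0.1, 0, 0, 0, 0, 0], [0.1, 0, 0, 0, 0, 0], [0.1, 0, 0, 0, 0, 0], [0.1, 0, 0, 0, 0, 0], [0.1, 0, 0, 0, 0, 0], [0.1, 0, 0, 0, 0, 0], [0, 0, 0, 0, 0, 0], [0, 0, 0, 0, 0, 0], [0, 0, 0, 0, 0, 0]],
])

```text
clock: 11.15
position: [0.4402, -0.0309, 0.0305]
ee_rot: [0.819, 0.574, -0.0, 0.0]
ft_force: [0.5, -0.1, -0.8]
grip_width: 0.218
grasp_force: 58.8
```

```bash
cat > s.py <<'E'
from h import *
J=np.array([.4885,.1018]);u=np.array([.3404,.9403])
o=get_obs();p=o["position"];d=p[:2]-J;R=Ro.from_quat(o["ee_rot"])
print("t",o["clock"],"tip jig x mm",1000*(d@u+.12),"lat(left+)",1000*(u[0]*d[1]-u[1]*d[0]),"z",p[2])
f=np.array([get_obs()["ft_force"]]).mean(0);print("F tool",R.inv().apply(f).round(2),"torque",R.inv().apply(o["torque"]).round(2),o["grip_width"])
E
python3 s.py
```

```text
t 11.15 tip jig x mm -21.197406764874554 lat(left+) 0.22990757329357375 z 0.030454067454101022
F tool [0.08 0.55 0.8 ] torque [-0.01  0.02 -0.01] 0.21786595057471017
```

>>> carry_out([
  [[0, 0, 0.015, 0, 0, 0], [0, 0, 0.015, 0, 0, 0], [0, 0, 0.015, 0, 0, 0], [0, 0, 0, 0, 0, 0], [0, 0, 0, 0, 0, 0]],
])

```text
clock: 11.57
position: [0.4402, -0.0308, 0.0286]
ee_rot: [0.819, 0.574, -0.0, -0.0]
ft_force: [-0.1, -0.4, -0.2]
grip_width: 0.22
grasp_force: 58.8
```

```bash
python3 s.py; python3 - <<'E'
from h import *
im=camera("side"); x,y=225,215
a=cv2.resize(im[y:y+105,x:x+140],(800,600),interpolation=cv2.INTER_CUBIC); cv2.imwrite("pics/e1.png",a[:,:,::-1])
E
```

```text
t 11.5667 tip jig x mm -21.11755539700194 lat(left+) 0.23214059594247466 z 0.028639776067708105
F tool [-0.36  0.05  0.22] torque [-0.02 -0.03  0.04] 0.22042686560089578
```

View pics/e1.png

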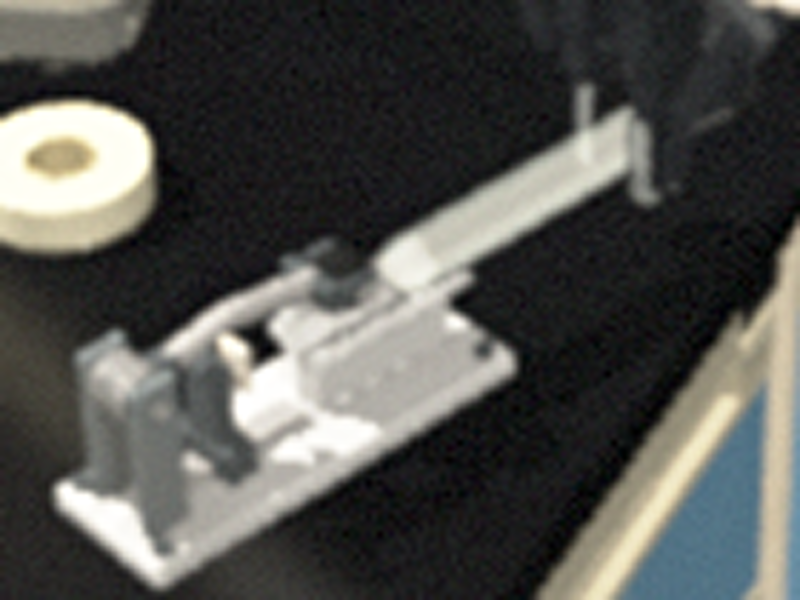

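The side crop shows the tube lying in the trough at about (420,260), in line, with its tip just before the roller at (340,270). I'll push under the roller.

>>> carry_out([
  [[0.06, 0, 0, 0, 0, 0], [0.06, 0, 0, 0, 0, 0], [0.06, 0, 0, 0, 0, 0], [0.06, 0, 0, 0, 0, 0], [0.06, 0, 0, 0, 0, 0], [0.06, 0, 0, 0, 0, 0], [0.06, 0, 0, 0, 0, 0], [0.06, 0, 0, 0, 0, 0], [0, 0, 0, 0, 0, 0]],
])

```text
clock: 12.37
position: [0.4464, -0.0137, 0.0285]
ee_rot: [0.819, 0.574, -0.001, 0.0]
ft_force: [-2.2, -5.3, 0.1]
grip_width: 0.218
grasp_force: 58.9
```

```bash
python3 s.py
```

```text
t 12.3667 tip jig x mm -2.9547496561566216 lat(left+) 0.31174149451906885 z 0.02846864140819366
F tool [-5.69 -0.29 -0.06] torque [-0.06 -1.12 -0.06] 0.21847276776377628
```

>>> carry_out([
  [[0.06, 0, 0, 0, 0, 0], [0.06, 0, 0, 0, 0, 0], [0.06, 0, 0, 0, 0, 0], [0.06, 0, 0, 0, 0, 0], [0.06, 0, 0, 0, 0, 0], [0.06, 0, 0, 0, 0, 0], [0.06, 0, 0, 0, 0, 0], [0, 0, 0, 0, 0, 0], [0, 0, 0, 0, 0, 0]],
])

```text
clock: 13.12
position: [0.4524, 0.0027, 0.0286]
ee_rot: [0.819, 0.574, -0.0, 0.0]
ft_force: [-0.8, -3.7, 0.4]
grip_width: 0.217
grasp_force: 58.9
```

```bash
python3 s.py
```

```text
t 13.1167 tip jig x mm 14.561911120918772 lat(left+) 0.20300381869510498 z 0.028578176531283746
F tool [-3.76  0.48 -0.37] torque [-0.07 -0.81  0.01] 0.21707651663299327
```

>>> carry_out([
  [[0.05, 0, 0, 0, 0, 0], [0.05, 0, 0, 0, 0, 0], [0.05, 0, 0, 0, 0, 0], [0.05, 0, 0, 0, 0, 0]],
])

```text
clock: 13.45
position: [0.4553, 0.0108, 0.0287]
ee_rot: [0.819, 0.574, -0.0, 0.0]
ft_force: [-0.9, -4.2, -0.1]
grip_width: 0.221
grasp_force: 58.8
```

>>> carry_out([
  [[0.025, 0, 0, 0, 0, 0], [0.025, 0, 0, 0, 0, 0]],
])

```text
clock: 13.62
position: [0.456, 0.0127, 0.0287]
ee_rot: [0.819, 0.574, 0.0, -0.0]
ft_force: [0.3, -4.0, -1.9]
grip_width: 0.221
grasp_force: 58.8
```

```bash
python3 s.py
```

```text
t 13.6167 tip jig x mm 25.210926167750767 lat(left+) 0.21164630435556095 z 0.028675763020780305
F tool [-3.68  1.62  1.9 ] torque [-0.12 -0.8   0.06] 0.22097547949010973
```

>>> carry_out([
  [[0.03, 0, 0, 0, 0, 0], [0.03, 0, 0, 0, 0, 0], [0, 0, 0, 0, 0, 0]],
])

```text
clock: 13.87
position: [0.4569, 0.0151, 0.0287]
ee_rot: [0.819, 0.574, 0.0, -0.0]
ft_force: [-0.4, -2.7, -0.4]
grip_width: 0.217
grasp_force: 58.8
```

>>> carry_out([
  [[0.03, 0, 0, 0, 0, 0], [0.03, 0, 0, 0, 0, 0]],
])

```text
clock: 14.03
position: [0.4576, 0.017, 0.0287]
ee_rot: [0.819, 0.574, -0.0, 0.0]
ft_force: [-0.5, -3.9, -0.7]
grip_width: 0.221
grasp_force: 58.8
```

>>> carry_out([
  [[0.03, 0, 0, 0, 0, 0], [0.03, 0, 0, 0, 0, 0]],
])

```text
clock: 14.2
position: [0.4585, 0.0194, 0.0287]
ee_rot: [0.819, 0.574, 0.0, 0.0]
ft_force: [0.5, -3.6, -1.2]
grip_width: 0.222
grasp_force: 58.8
```

>>> carry_out([
  [[0.03, 0, 0, 0, 0, 0], [0.03, 0, 0, 0, 0, 0]],
])

```text
clock: 14.37
position: [0.4593, 0.0217, 0.0287]
ee_rot: [0.819, 0.574, 0.0, 0.0]
ft_force: [-0.2, -4.0, -2.2]
grip_width: 0.217
grasp_force: 58.8
```

>>> carry_out([
  [[0.03, 0, 0, 0, 0, 0], [0.03, 0, 0, 0, 0, 0]],
])

```text
clock: 14.53
position: [0.4601, 0.0239, 0.0287]
ee_rot: [0.819, 0.574, -0.0, 0.0]
ft_force: [-1.6, -2.5, -2.2]
grip_width: 0.221
grasp_force: 58.8
```

>>> carry_out([
  [[0.03, 0, 0, 0, 0, 0], [0.03, 0, 0, 0, 0, 0]],
])

```text
clock: 14.7
position: [0.4609, 0.0262, 0.0287]
ee_rot: [0.819, 0.574, 0.0, 0.0]
ft_force: [-1.4, -3.4, -1.0]
grip_width: 0.218
grasp_force: 58.8
```

>>> carry_out([
  [[0.03, 0, 0, 0, 0, 0], [0.03, 0, 0, 0, 0, 0]],
])

```text
clock: 14.87
position: [0.4617, 0.0284, 0.0287]
ee_rot: [0.819, 0.574, 0.0, 0.0]
ft_force: [-0.6, -3.1, -0.8]
grip_width: 0.221
grasp_force: 58.8
```

>>> carry_out([
  [[0.03, 0, 0, 0, 0, 0], [0.03, 0, 0, 0, 0, 0]],
])

```text
clock: 15.03
position: [0.4626, 0.0307, 0.0287]
ee_rot: [0.819, 0.574, -0.0, 0.0]
ft_force: [-0.6, -3.2, -1.4]
grip_width: 0.22
grasp_force: 58.8
```

>>> carry_out([
  [[0.03, 0, 0, 0, 0, 0], [0.03, 0, 0, 0, 0, 0]],
])

```text
clock: 15.2
position: [0.463, 0.032, 0.0285]
ee_rot: [0.819, 0.574, -0.001, 0.0]
ft_force: [-1.8, -10.6, -0.0]
grip_width: 0.221
grasp_force: 58.8
```

The tube has met the stop: about 7 N above the sliding friction. Hold one row and check.

>>> carry_out([
  [[0, 0, 0, 0, 0, 0], [0, 0, 0, 0, 0, 0]],
])

```text
clock: 15.37
position: [0.463, 0.032, 0.0285]
ee_rot: [0.819, 0.574, -0.001, 0.0]
ft_force: [-1.5, -6.8, -0.8]
grip_width: 0.218
grasp_force: 58.8
```

```bash
cat > f.py <<'E'
from h import *
u=np.array([.3404,.9403,0]);F=[]
for i in range(5): camera("side"); F.append(get_obs()["ft_force"]@u)
print(np.round(F,1),np.mean(F))
E
python3 f.py; python3 s.py
```

```text
[-6.6 -6.9 -6.3 -6.9 -6.6] -6.662348880018493
t 15.6167 tip jig x mm 45.67039072181674 lat(left+) 0.22150083521177769 z 0.02855654361173029
F tool [-6.56  0.41  0.97] torque [-0.18 -1.43 -0.02] 0.2206767191451784
```

>>> carry_out([
  [[0.025, 0, 0, 0, 0, 0], [0, 0, 0, 0, 0, 0], [0, 0, 0, 0, 0, 0]],
])

```text
clock: 15.87
position: [0.463, 0.0322, 0.0284]
ee_rot: [0.819, 0.574, -0.001, 0.0]
ft_force: [-3.5, -9.0, 0.6]
grip_width: 0.219
grasp_force: 58.9
```

```bash
python3 f.py; python3 s.py
```

```text
[-10.5  -9.5 -10.4  -9.4 -11.2] -10.189136664961186
t 16.1167 tip jig x mm 45.85733700149893 lat(left+) 0.2553566183431354 z 0.028436915896016452
F tool [-11.17   0.37  -0.31] torque [-0.14 -2.07 -0.08] 0.2224224385926752
```

>>> carry_out([
  [[0.01, 0, 0, 0, 0, 0], [0, 0, 0, 0, 0, 0], [0, 0, 0, 0, 0, 0], [0, 0, 0, 0, 0, 0], [0, 0, 0, 0, 0, 0], [0, 0, 0, 0, 0, 0], [0, 0, 0, 0, 0, 0]],
])

```text
clock: 16.7
position: [0.4631, 0.0322, 0.0284]
ee_rot: [0.819, 0.574, -0.002, 0.001]
ft_force: [-2.7, -11.0, 2.3]
grip_width: 0.221
grasp_force: 59.0
```

```bash
python3 f.py; python3 s.py
```

```text
[-10.3 -10.6 -12.2 -11.9 -12.1] -11.421796270419545
t 16.95 tip jig x mm 45.89810518776359 lat(left+) 0.2248647918471243 z 0.028437284687665775
F tool [-12.08   0.13   0.07] torque [-0.1  -2.39 -0.08] 0.2150423047363367
```

Pressed at about 8 N for well over half a second. Now letting go.

>>> carry_out([
  [[0, 0, 0, 0, 0, 0], [0, 0, 0, 0, 0, 0], [0, 0, 0, 0, 0, 0], [0, 0, 0, 0, 0, 0], [0, 0, 0, 0, 0, 0], [0, 0, 0, 0, 0, 0], [0, 0, 0, 0, 0, 0], [0, 0, 0, 0, 0, 0], [0, 0, 0, 0, 0, 0], [0, 0, 0, 0, 0, 0]],
], hand=-1, force=20)

```text
clock: 17.78
position: [0.4638, 0.0341, 0.0287]
ee_rot: [0.819, 0.574, 0.0, 0.0]
ft_force: [-0.1, -0.2, 0.2]
grip_width: 0.999
grasp_force: 0.0
```

>>> carry_out([
  [[0, 0, -0.3, 0, 0, 0], [0, 0, -0.5, 0, 0, 0], [0, 0, -0.7, 0, 0, 0], [0, 0, -0.7, 0, 0, 0], [0, 0, -0.7, 0, 0, 0], [0, 0, -0.3, 0, 0, 0], [0, 0, 0, 0, 0, 0], [0, 0, 0, 0, 0, 0]],
])

```text
clock: 18.45
position: [0.464, 0.034, 0.1573]
ee_rot: [0.819, 0.574, 0.0, 0.001]
ft_force: [0.0, -1.5, -0.3]
grip_width: 0.999
grasp_force: 0.0
```

```bash
python3 - <<'E'
from h import *
J=np.array([.4885,.1018,.046]);u=np.array([.3404,.9403,0])
im=camera("side");x,y=225,215
a=cv2.resize(im[y:y+105,x:x+140],(400,300),interpolation=cv2.INTER_CUBIC)
W=camera_params("wrist");b=cv2.resize(camera("wrist"),(400,300))
for s in(45.9,45.9-176): print(proj(W,J+u*s/1000)*.625)
cv2.imwrite("pics/fin.png",np.hstack([a,b])[:,:,::-1]); print(get_obs()["clock"])
E
```

```text
[196.29611001  17.93209688]
[196.22489002 196.96430405]
18.55
```

View pics/fin.png

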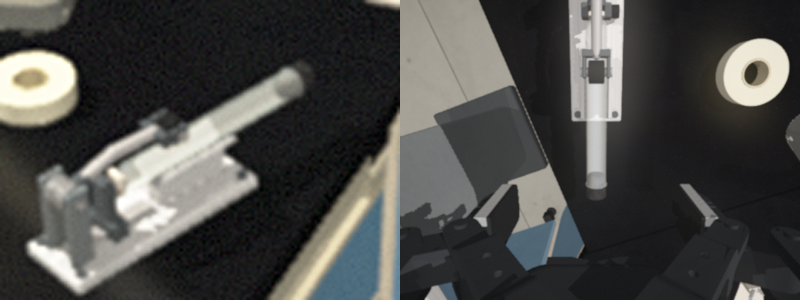

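The final views show the tube lying in the trough under the roller, with the stopper end at about (596,198), parallel to the jig and in line with the last held pose. Handing in.

```bash
python3 -c "
from h import *
print(hand_in())"
```

```text
the job is handed in; nothing more can be done
None
```

I slid the stoppered tube under the roller, pressed it against the end stop at an estimated 8 N for over half a second, released it so it lies in the trough, and handed the job in at about 19 s. The judging result was not shown, and contact with the stop after release was checked only in the camera views.

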